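Nudge the plaster bat home in the turntable head

ROBOT

A 7-joint arm with a two-finger parallel gripper is mounted at the origin on the work surface. World frame = base frame: x ahead of the robot, y to its left, z up, the work surface at z = 0. Lengths are in m, angles in rad, forces in N, time in s.
With the tool pointing down it reaches from about 0.4 to 0.85 m from the base axis. Payload 10.4 kg.
Tool frame: the origin (TCP) lies at the very end of the fingers, on their centre line; the grasp point (between the pads) lies 19 mm behind it; y points along the fingers, x is the direction in which the jaws open and shut, and the axes are right-handed (so a half turn about y gives the same grasp; the last joint's range is limited). The gripper opens to 87 mm and grips with 3 to 60 N. Pads are 19 mm wide; open, the fingers measure 117 mm over their backs; the gripper's body (75 mm by 190 mm) begins 51 mm behind the grasp point.
Start: joints at [1.189, 0.332, -0.065, 1.46, 0.022, 1.35, -0.088], TCP at [0.219, -0.585, 0.223] pointing down, gripper open.
Joint ranges: [-2.6, 2.6], [-0.5, 2.12], [-1.47, 1.34], [0.16, 2.42], [-1.27, 4.41], [0.06, 2.06], [-2.6, 2.6]. Speed limits (rad/s): [2.22, 2.22, 2.79, 2.79, 3.14, 3.14, 3.14].

INTERFACE

Orientations are given as a unit quaternion [x, y, z, w].
In Python, from bench import readout, vision, r gives the robot as it stands.
- The arm moves only by the tool arm_command, never from a script. Its argument "targets" is a list that holds one entry, the list of rows, each a list of 6 numbers: the shift along the tool's x, y, z in m, then the turn, a rotation vector about the tool's x, y, z in degrees. A call has 1 to 12 rows; each row shifts and turns the commanded pose from where the row before left it, along the tool's axes as they then stand; what a row does not reach is not made up. A row lasts 1/12 s, in which the tool goes at most 41.7 mm and 7.16 degrees, less where a joint would pass 70% of its speed; a pose out of reach is approached as far as the arm can. A call is refused whole if a number of a shift passes 0.0417 or a number of a turn 7.16, either way. A call with a gripper value outside its range is refused whole. "hand" is the opening, from 0 (shut) to 1 (fully open), set as the call begins (left out, the last holds). The fingers move at their own pace and stop on an object; "grip_force" is the grip in N (left out, the last holds). Time passes only in rows, so rows that do not move let the fingers close. It gives the time, the measured TCP pose, the force and the opening at its end, in the units of the state.
- readout.read_state(): the state, without advancing time (a new reading comes with each control period).
- vision.camera(name): name is "scene" or "top"; returns a dict with "pixels" (420x560x3 uint8, blue, green, red), "fovy" (degrees; the focal length in pixels is half the picture's height over the tangent of half this angle, whatever the lens; pixels are square), "cx", "cy" (the principal point, pixels), "R" (3x3) and "t" (3): a world point X has camera coordinates R X + t. Camera axes: x right, y down, z forward; pixel columns grow to the right and rows downward; lengths in m; the calibration is good to about 2 mm. A picture is of the moment at which its call begins. There is no depth.
- r.close_job(): hands the job in, once; it reports no verdict.
The state is a dict: "time": time; "joint_positions": joint angles; "joint_vel": joint speeds; "joint_torque": joint torques, N m; "ee_pos": TCP position; "eef_rot": TCP orientation; "ft_force": force on the tool from outside, world axes, zero at the start; "torque": the same for the moment, N m; "width": finger opening in m.
Only numpy, scipy, OpenCV 4.12 (cv2) and the standard library are available. Lean on these libraries where they do the work, as an engineer would, in place of code of your own. Each camera call takes 0.05 s, during which the arm holds its last target.

TASK

The round plaster bat (a flat white disc) has been set down off centre on the modelling turntable and lies across the rim of the recess in its head. With your fingertips, nudge it sideways over the rim edge until it drops into the recess and lies flat, fully home and flush with the head, then take your hand away. Slide it only - do not lift or pick it up - and leave the bust, figurine, bowl and tub where they stand.

Things in the scene. Friction and masses are not known exactly. Their poses are not given: they have to be found in the camera images.
- bat: the loose plaster bat: plain white flat disc, 120 mm across, 14 mm thick, about 0.13 to 0.27 kg; the only disc on the turntable. Origin at the centre of its underside, its z axis points up through the disc. At the start it lies flat on the rim of the turntable head (origin height 90 mm), its centre 33 to 50 mm from the recess centre in any direction; once seated its origin height is 76 mm and its top is flush with the head.
- recess_centre (a point): point on the turntable's axis level with the top face of its rim (height 90 mm), i.e. the centre of the recess's mouth. The aluminium head is a disc 220 mm across with a round flat-bottomed recess 125 mm across and 14 mm deep, which leaves a flat rim 47 mm wide; the rim's top face is 90 mm above the bench and nothing stands above it but the bat.
- turntable: the turntable's dark cast foot, 160 mm across, standing firm on the bench, which does not move; origin on its axis at bench height. The head above it turns freely about the vertical axis, with light friction, without shifting its centre.
- bust: small white plaster bust on a square 62 mm plinth, 128 mm high, standing loose on the bench; origin at the centre of its underside
- figurine: small white plaster standing figure on a round 60 mm base, 112 mm high, standing loose on the bench; origin at the centre of its underside
- bowl: black rubber mixing bowl, 124 mm across the rim, 75 mm high, loose on the bench; origin at the centre of its underside
- tub: yellow plastic tub, 76 mm across, 85 mm high, loose on the bench; origin at the centre of its underside
Not all that is in view belongs to the job. What is shaped like the turntable but blue or turquoise is not meant. Leave any pink look-alike of the bat alone.

How it is judged:
By the outcome, as a careful person would: the job done as asked, in the order asked, and still so for the second after the job is handed in, with the robot touching nothing.
It also fails if it takes over 38 s, if anything falls off the work surface, if the arm or the gripper's body presses on something with over 40 N, if the wrist force passes 120 N, or if a joint passes its speed limit or range.

## Working session

There is one attempt and no reset: what is moved stays moved. The work goes in short steps, Python scripts to look and compute and a tool call to move; the robot and the scene stay as the last step left them, time stands still between calls to the robot, and variables do not carry over. Pictures are saved under pics/ and viewed, and the job is handed in when it is done.

Besides the shell and the picture viewer there is one more tool, called after "Call:" as name(argument=value, ...), one argument or row to a line, values as JSON. arm_command: Moves the arm, as the interface text tells. Its arguments: {"type":"object","properties":{"targets":{"type":"array","items":{"type":"array","items":{"type":"array","items":{"type":"number"}}}},"hand":{"type":"number"},"grip_force":{"type":"number"}},"required":["targets"]}

```bash
mkdir -p pics; python3 - <<'E'
from bench import readout, vision, r
import cv2
for n in("scene","top"):
    c=vision.camera(n); cv2.imwrite(f"pics/{n}0.png",c["pixels"]); print(n,c["fovy"],c["cx"],c["cy"],c["R"],c["t"])
s=readout.read_state(); print(s)
E
```

```text
scene 46.04849668186436 281.8451689113529 207.16266254776076 [[ 0.50477688  0.86321661 -0.0075753 ]
 [ 0.64665222 -0.38392235 -0.65912407]
 [-0.57187517  0.32781201 -0.75199606]] [-0.21818977 -0.24153303  1.75656228]
top 44.34949955129648 267.02810597831075 204.72928544618043 [[-0.01266088 -0.99990973 -0.00449783]
 [-0.9865137   0.01322512 -0.16314353]
 [ 0.16318829  0.00237163 -0.98659209]] [0.0195931  0.47662164 1.38471163]
{'time': 0.1, 'joint_positions': array([ 1.1894203 ,  0.33277229, -0.06473699,  1.46085532,  0.0216151 ,
        1.3498943 , -0.08852105]), 'joint_vel': array([ 0.00084976, -0.0015884 ,  0.00155436, -0.00259402,  0.00100819,
       -0.00054677,  0.00099394]), 'joint_torque': array([ 2.28634657e-03, -6.24543858e+01,  2.51442409e-02, -3.90714598e+01,
       -6.13504113e-02,  3.65109276e-02,  7.01256295e-05]), 'ee_pos': array([ 0.21934746, -0.58487795,  0.22185728]), 'eef_rot': array([-0.58096661,  0.40312191, -0.4023824 ,  0.58142835]), 'ft_force': array([ 0.9873606 , -0.03721385, -0.04018201]), 'torque': array([0.00308825, 0.02476438, 0.00960031]), 'width': 0.08694621228971841}
```

View pics/scene0.png

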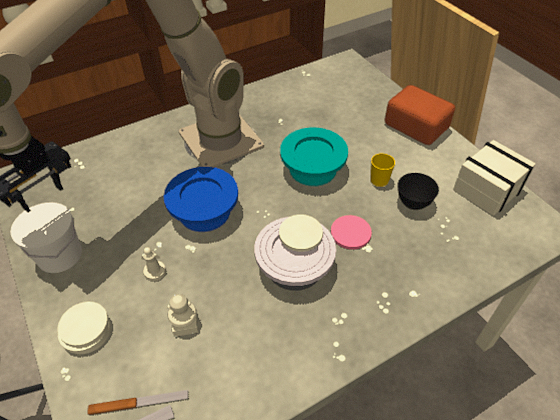

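View pics/top0.png

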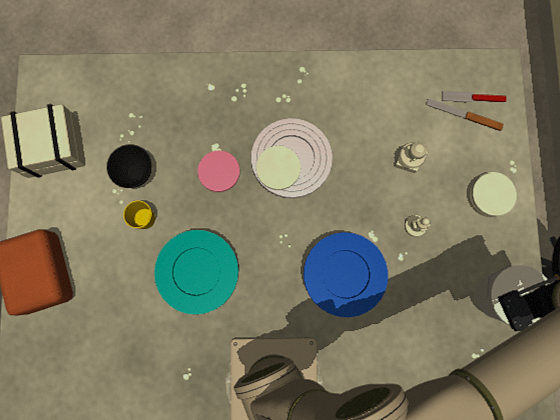

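The real turntable is the pale head at about (291,157) in the top view. The cream bat is at (278,167), off towards lower left. The blue and turquoise heads and the pink disc are look-alikes. Next I'll measure both.

```bash
cat > h.py <<'E'
import numpy as np, cv2
from bench import readout, vision, r
def cam(n):
    c=vision.camera(n); c["f"]=210/np.tan(np.radians(c["fovy"])/2); return c
def ray(c,uv,z):
    d=np.array([(uv[0]-c["cx"])/c["f"],(uv[1]-c["cy"])/c["f"],1.]); R=np.array(c["R"]);t=np.array(c["t"])
    o=-R.T@t; w=R.T@d; return o+w*(z-o[2])/w[2]
def proj(c,X):
    p=np.array(c["R"])@X+c["t"]; return p[:2]/p[2]*c["f"]+[c["cx"],c["cy"]]
def circ(P):
    P=np.array(P)[:,:2]; A=np.c_[2*P,np.ones(len(P))]; s=np.linalg.lstsq(A,(P**2).sum(1),rcond=None)[0]
    return s[:2],np.sqrt(s[2]+s[0]**2+s[1]**2)
def biggest(m,near):
    cs,_=cv2.findContours(m,cv2.RETR_EXTERNAL,cv2.CHAIN_APPROX_NONE)
    cs=[c for c in cs if cv2.contourArea(c)>150 and cv2.pointPolygonTest(c,near,True)>-8]
    return max(cs,key=cv2.contourArea)
E
python3 - <<'E'
from h import *
for n,b,t in(("top",(278,167),(318,157)),("scene",(300,231),(270,265))):
    c=cam(n); im=c["pixels"]; hsv=cv2.cvtColor(im,cv2.COLOR_BGR2HSV)
    print(n,"bat",hsv[b[1],b[0]],"head",hsv[t[1],t[0]],hsv[t[1]+4,t[0]+3])
    x,y=b; cr=im[y-70:y+70,x-90:x+90]; cv2.imwrite(f"pics/z_{n}.png",cv2.resize(cr,None,fx=4,fy=4,interpolation=cv2.INTER_CUBIC))
E
```

```text
top bat [ 32  56 204] head [ 17  32 205] [ 12  34 201]
scene bat [ 27  50 241] head [ 11  30 238] [ 13  31 234]
```

View pics/z_top.png

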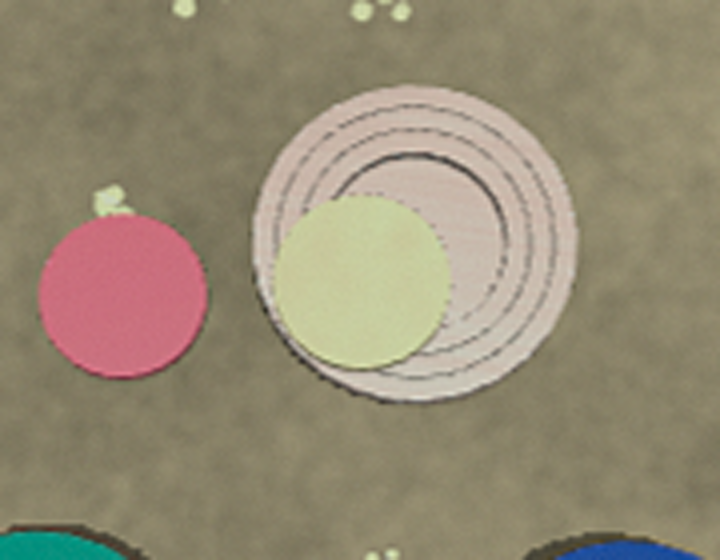

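View pics/z_scene.png

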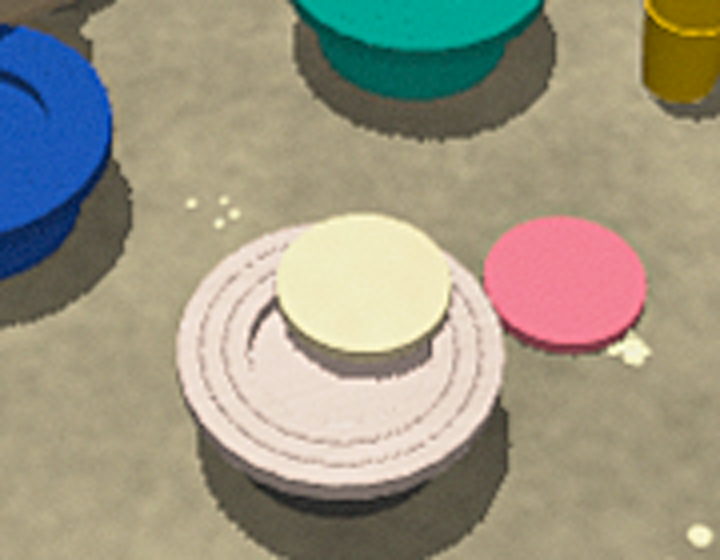

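The close-ups show the pinkish head with its outer edge clear, and the bat's top face cleanly separable by colour. Next I'll fit circles.

```bash
cat >> h.py <<'E'
def measure(verbose=True):
    out={}
    for n,b,vt in(("top",(278,167),150),("scene",(300,231),190)):
        c=cam(n); im=cv2.GaussianBlur(c["pixels"],(3,3),0); hsv=cv2.cvtColor(im,cv2.COLOR_BGR2HSV).astype(int)
        H,S,V=hsv[...,0],hsv[...,1],hsv[...,2]
        pale=((V>vt)&(S<90)).astype(np.uint8)*255
        cb=cv2.morphologyEx(((V>vt)&(S>40)&(S<110)&(H>21)&(H<45)).astype(np.uint8)*255,cv2.MORPH_OPEN,np.ones((3,3)))
        cv2.imwrite(f"pics/m_{n}.png",np.hstack([pale,cb]))
        out[n]=(c,pale,cb)
    return out
E
python3 - <<'E'
from h import *
o=measure()
for n,b,h in(("top",(278,167),(291,157)),("scene",(300,231),(296,250))):
    c,pale,cb=o[n]
    k=biggest(cb,b)[:,0]; P=[ray(c,p,.104) for p in k]; cc,rr=circ(P); print(n,"bat",cc,rr,cv2.minEnclosingCircle(np.array(P)[:,:2].astype(np.float32)))
    k=biggest(pale,h)[:,0]; hu=k
    P=np.array([ray(c,p,.09) for p in k]); 
    if n=="scene": # drop bat top and side wall
        c0,_=circ(P)
    cc,rr=circ(P)
    for i in range(8):
        d=np.linalg.norm(P[:,:2]-cc,axis=1)-rr; g=abs(d)<max(.003,.012-.002*i); cc,rr=circ(P[g])
    print(n,"head",cc,rr,g.mean())
E
```

```text
top bat [ 0.5675223  -0.01690031] 0.05918940976031971 ((0.5675933361053467, -0.01693308725953102), 0.06113665550947189)
top head [ 0.59961558 -0.05478219] 0.10898787568904053 1.0
scene bat [ 0.56703134 -0.01871145] 0.05880795123831257 ((0.567011833190918, -0.01852724328637123), 0.060761161148548126)
scene head [ 0.59639723 -0.05553439] 0.10896776181041111 0.8947368421052632
```

```bash
cat >> h.py <<'E'
from scipy.spatial.transform import Rotation as Ro
C=np.array([.598,-.055]); B=np.array([.5673,-.018]); d=(C-B)/np.linalg.norm(C-B)
def st():
    s=readout.read_state(); R=Ro.from_quat(s["eef_rot"]).as_matrix(); return s,R
def goal(sign):
    z=sign*np.r_[d,0]; y=np.array([0,0,-1.]); return np.c_[np.cross(y,z),y,z]
E
python3 - <<'E'
from h import *
s,R=st(); print(R.round(3)); print("d",d,np.linalg.norm(C-B))
for sg in(1,-1):
    G=goal(sg); print(sg,np.degrees(Ro.from_matrix(R.T@G).as_rotvec()).round(2))
for k in(.09,.0615): print(B-d*k)
E
```

```text
[[ 0.351 -0.     0.936]
 [-0.936  0.     0.351]
 [-0.    -1.    -0.   ]]
d [ 0.63854626 -0.76958344] 0.0480779575273326
1 [ 1.000e-02  7.087e+01 -2.000e-02]
-1 [-2.0000e-02 -1.0913e+02 -2.0000e-02]
[0.50983084 0.05126251]
[0.5280294  0.02932938]
```

Call:
arm_command(
  targets=[
    [[0, -0.01, 0, 0, -7, 0], [0, -0.01, 0, 0, -7, 0], [0, -0.01, 0, 0, -7, 0], [0, -0.01, 0, 0, -7, 0], [0, -0.01, 0, 0, -7, 0], [0, 0, 0, 0, -7, 0], [0, 0, 0, 0, -7, 0], [0, 0, 0, 0, -7, 0], [0, 0, 0, 0, -7, 0], [0, 0, 0, 0, -7, 0], [0, 0, 0, 0, -7, 0], [0, 0, 0, 0, -7, 0]],
  ],
  hand=0.7,
)

```text
time: 1.3
ee_pos: [0.2194, -0.5852, 0.2725]
eef_rot: [-0.701, -0.092, 0.092, 0.701]
ft_force: [-0.3, -0.2, -0.4]
width: 0.061
```

Call:
arm_command(
  targets=[
    [[0, 0, 0, 0, -7, 0], [0, 0, 0, 0, -7, 0], [0, 0, 0, 0, -7, 0], [0, 0, 0, 0, -4.1, 0], [0, 0, 0, 0, 0, 0]],
  ],
)

```text
time: 1.72
ee_pos: [0.2194, -0.5852, 0.2725]
eef_rot: [-0.665, -0.241, 0.241, 0.665]
ft_force: [0.3, -0.9, -0.6]
width: 0.0605
```

```bash
cat > g.py <<'E'
from h import *
import sys
s,R=st(); T=np.array([float(a) for a in sys.argv[1:4]])
print("t",s["time"],"pos",s["ee_pos"].round(4),"q",s["joint_positions"].round(2),"F",s["ft_force"].round(2),"w",s["width"])
print("rotleft",np.degrees(Ro.from_matrix(R.T@goal(-1)).as_rotvec()).round(2),"tool shift",(R.T@(T-s["ee_pos"])).round(4))
E
python3 g.py .510 .051 .24
```

```text
t 1.7167 pos [ 0.2194 -0.5852  0.2725] q [ 1.37  0.33 -0.31  1.37  0.1   1.46  1.77] F [ 0.26 -0.93 -0.61] w 0.060450160963215704
rotleft [-0.01  0.16  0.  ] tool shift [0.6308 0.0325 0.3023]
```

Call:
arm_command(
  targets=[
    [[0.03, 0, 0.0144, 0, 0, 0], [0.03, 0, 0.0144, 0, 0, 0], [0.03, 0, 0.0144, 0, 0, 0], [0.03, 0, 0.0144, 0, 0, 0], [0.03, 0, 0.0144, 0, 0, 0], [0.03, 0, 0.0144, 0, 0, 0], [0.03, 0, 0.0144, 0, 0, 0], [0.03, 0, 0.0144, 0, 0, 0], [0.03, 0, 0.0144, 0, 0, 0], [0.03, 0, 0.0144, 0, 0, 0], [0.03, 0, 0.0144, 0, 0, 0], [0.03, 0, 0.0144, 0, 0, 0]],
  ],
)

```text
time: 2.72
ee_pos: [0.3868, -0.2208, 0.2728]
eef_rot: [0.666, 0.239, -0.239, -0.665]
ft_force: [0.8, -0.1, -0.3]
width: 0.061
```

```bash
python3 g.py .510 .051 .24
```

```text
t 2.7167 pos [ 0.3868 -0.2208  0.2728] q [ 1.08 -0.07 -0.62  1.8  -0.04  1.4   1.15] F [ 0.76 -0.13 -0.35] w 0.06097678164564408
rotleft [ 0.04 -0.21 -0.01] tool shift [0.2679 0.0326 0.1315]
```

Call:
arm_command(
  targets=[
    [[0.025, 0, 0.0125, 0, 0, 0], [0.025, 0, 0.0125, 0, 0, 0], [0.025, 0, 0.0125, 0, 0, 0], [0.025, 0, 0.0125, 0, 0, 0], [0.025, 0, 0.0125, 0, 0, 0], [0.025, 0, 0.0125, 0, 0, 0], [0.025, 0, 0.0125, 0, 0, 0], [0.025, 0, 0.0125, 0, 0, 0], [0.025, 0, 0.0125, 0, 0, 0], [0.025, 0, 0.0125, 0, 0, 0], [0.01, 0, 0.005, 0, 0, 0], [0, 0, 0, 0, 0, 0]],
  ],
)

```text
time: 3.72
ee_pos: [0.5039, 0.0469, 0.2726]
eef_rot: [-0.664, -0.241, 0.24, 0.666]
ft_force: [-0.3, -0.5, 0.1]
width: 0.0608
```

```bash
python3 g.py .510 .051 .094;  python3 - <<'E'
from h import *
for n in("scene",'top'):
    c=cam(n); cv2.imwrite(f"pics/{n}1.png",c["pixels"])
E
```

```text
t 3.7167 pos [0.5039 0.0469 0.2726] q [ 0.72  0.13 -0.97  1.65  0.11  1.41  0.43] F [-0.35 -0.5   0.11] w 0.06082573295845052
rotleft [-0.07  0.07  0.07] tool shift [ 0.0071  0.1786 -0.001 ]
```

View pics/scene1.png

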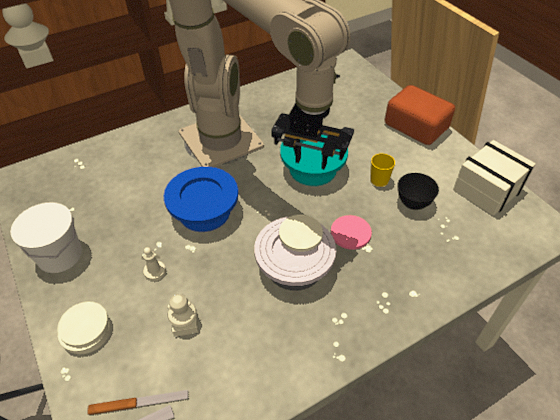

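The fingers are above the area behind the bat, with the jaw axis across the push line. Next is the descent to about 5 mm above rim level, just outside the head.

Call:
arm_command(
  targets=[
    [[0.0035, 0.0275, 0, 0, 0, 0], [0.0035, 0.0275, 0, 0, 0, 0], [0, 0.0275, 0, 0, 0, 0], [0, 0.0275, 0, 0, 0, 0], [0, 0.0275, 0, 0, 0, 0], [0, 0.0275, 0, 0, 0, 0], [0, 0.012, 0, 0, 0, 0], [0, 0, 0, 0, 0, 0], [0, 0, 0, 0, 0, 0]],
  ],
)

```text
time: 4.57
ee_pos: [0.5091, 0.0474, 0.0961]
eef_rot: [0.665, 0.239, -0.239, -0.665]
ft_force: [0.9, 0.1, 0.6]
width: 0.0608
```

```bash
python3 g.py .528 .0293 .0945;  python3 - <<'E'
from h import *
for n in("scene",'top'):
    c=cam(n); cv2.imwrite(f"pics/{n}2.png",cv2.resize(c["pixels"][90:260,200:400],None,fx=3.5,fy=3.5))
E
```

```text
t 4.5667 pos [0.5091 0.0474 0.0961] q [ 0.62  0.33 -0.92  1.87  0.3   1.09  0.28] F [0.87 0.15 0.62] w 0.0608107054401029
rotleft [ 0.   -0.11 -0.02] tool shift [ 0.0031  0.0016 -0.026 ]
```

View pics/scene2.png

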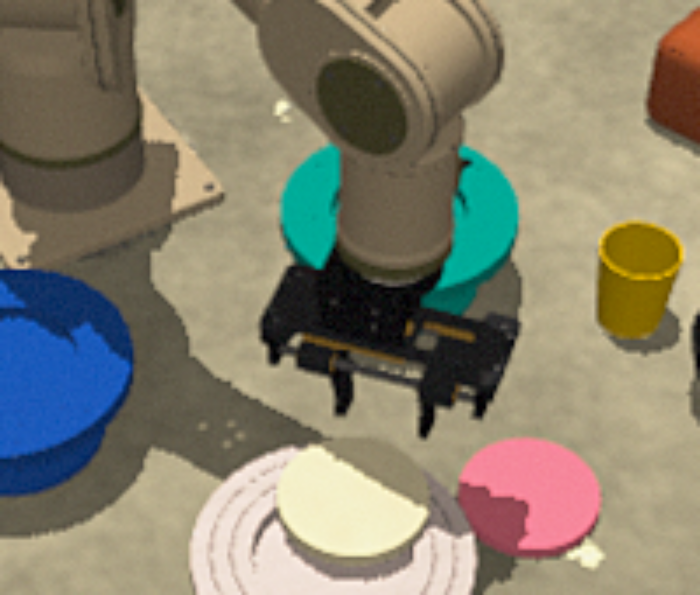

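View pics/top2.png

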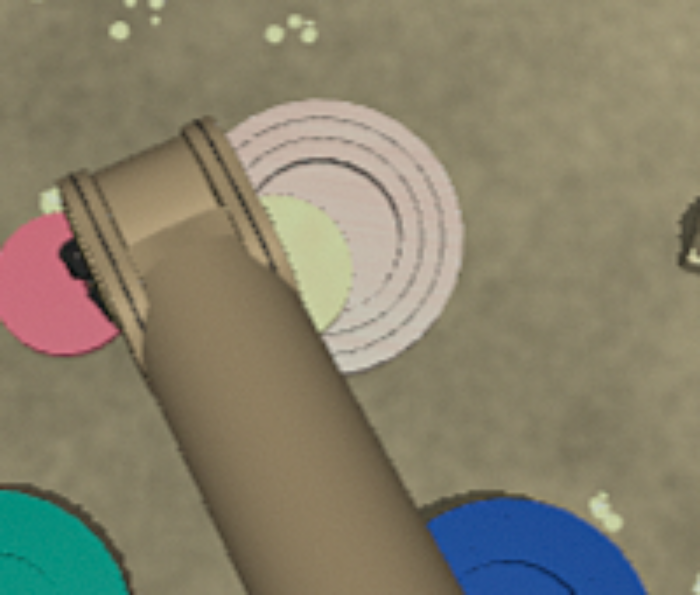

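Call:
arm_command(
  targets=[
    [[0.0015, 0.001, -0.006, 0, 0, 0], [0.0015, 0.0005, -0.006, 0, 0, 0], [0, 0, -0.006, 0, 0, 0], [0, 0, -0.004, 0, 0, 0], [0, 0, -0.004, 0, 0, 0], [0, 0, -0.004, 0, 0, 0], [0, 0, -0.004, 0, 0, 0], [0, 0, -0.004, 0, 0, 0], [0, 0, -0.004, 0, 0, 0], [0, 0, -0.004, 0, 0, 0], [0, 0, 0, 0, 0, 0]],
  ],
)

```text
time: 5.58
ee_pos: [0.5412, 0.0138, 0.094]
eef_rot: [0.665, 0.24, -0.24, -0.665]
ft_force: [-0.1, -0.7, 0.6]
width: 0.0608
```

```bash
python3 g.py .5587 -.0077 .0945;  python3 - <<'E'
from h import *
for n in("scene",'top'):
    c=cam(n); cv2.imwrite(f"pics/{n}3.png",cv2.resize(c["pixels"][110:300,200:400],None,fx=3,fy=3))
E
```

```text
t 5.5833 pos [0.5412 0.0138 0.094 ] q [ 0.63  0.4  -0.88  1.8   0.34  1.11  0.33] F [-0.1  -0.66  0.63] w 0.06083730887959602
rotleft [ 0.02 -0.07  0.01] tool shift [-0.0002 -0.0005 -0.0278]
```

View pics/scene3.png

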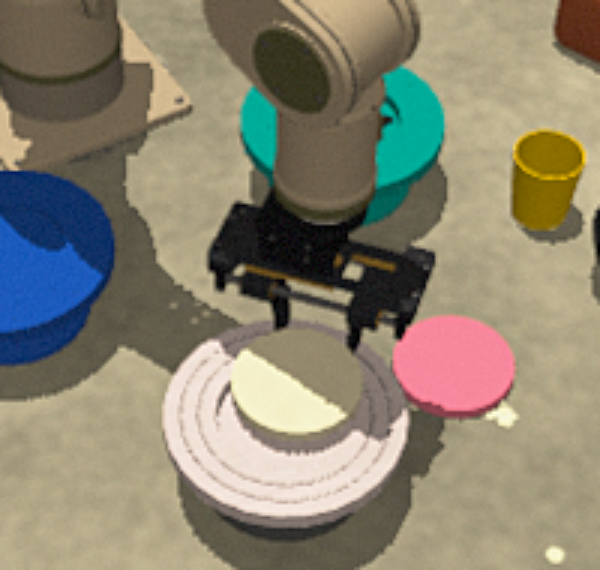

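View pics/top3.png

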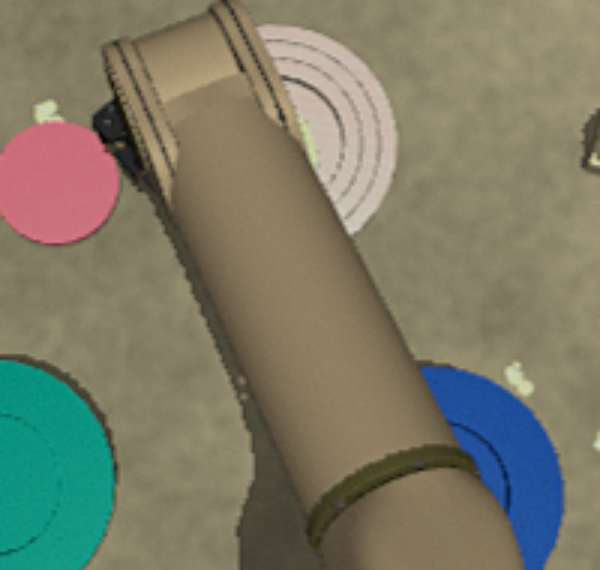

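The scene view shows the bat moved with the fingers: its centre is now at crop (297,388), i.e. pixel (299,239), and it is still flat. Forces are small. I'll keep pushing.

Call:
arm_command(
  targets=[
    [[0, 0, -0.004, 0, 0, 0], [0, 0, -0.004, 0, 0, 0], [0, 0, -0.004, 0, 0, 0], [0, 0, -0.004, 0, 0, 0], [0, 0, -0.003, 0, 0, 0], [0, 0, -0.002, 0, 0, 0], [0, 0, 0, 0, 0, 0], [0, 0, 0, 0, 0, 0]],
  ],
)

```text
time: 6.35
ee_pos: [0.5543, -0.0021, 0.094]
eef_rot: [0.665, 0.24, -0.24, -0.665]
ft_force: [-0.2, -0.4, 0.4]
width: 0.061
```

```bash
python3 g.py .5587 -.0077 .0945;  python3 - <<'E'
from h import *
for n in("scene",):
    c=cam(n); cv2.imwrite(f"pics/{n}4.png",cv2.resize(c["pixels"][170:300,220:380],None,fx=4.5,fy=4.5))
E
```

```text
t 6.35 pos [ 0.5543 -0.0021  0.094 ] q [ 0.64  0.42 -0.87  1.77  0.35  1.12  0.35] F [-0.21 -0.39  0.43] w 0.06095318656735259
rotleft [ 0.04 -0.05  0.  ] tool shift [-0.0002 -0.0005 -0.0072]
```

View pics/scene4.png

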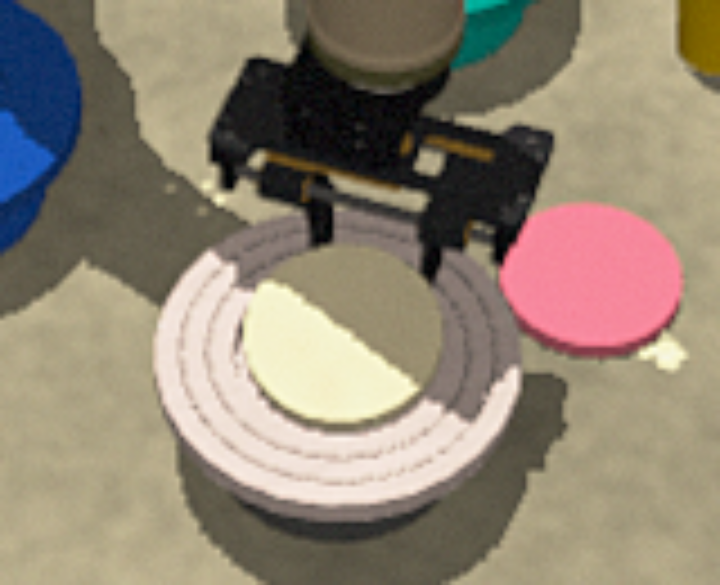

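The leading edge has tipped into the recess (crop bottom edge about (340,425)), while the trailing edge still seems to be on the rim. I'll push the last few millimetres slowly.

Call:
arm_command(
  targets=[
    [[0, 0, -0.002, 0, 0, 0], [0, 0, -0.002, 0, 0, 0], [0, 0, -0.002, 0, 0, 0], [0, 0, -0.001, 0, 0, 0], [0, 0, 0, 0, 0, 0], [0, 0, 0, 0, 0, 0]],
  ],
)

```text
time: 6.9
ee_pos: [0.5586, -0.0072, 0.0941]
eef_rot: [0.665, 0.24, -0.24, -0.665]
ft_force: [-0.7, -0.3, -0.2]
width: 0.0609
```

```bash
python3 g.py .5587 -.0077 .0945;  python3 - <<'E'
from h import *
for n in("scene",):
    c=cam(n); cv2.imwrite(f"pics/{n}5.png",cv2.resize(c["pixels"][170:300,220:380],None,fx=4.5,fy=4.5))
E
```

```text
t 6.9 pos [ 0.5586 -0.0072  0.0941] q [ 0.64  0.43 -0.86  1.75  0.36  1.12  0.36] F [-0.71 -0.33 -0.15] w 0.06091605328796545
rotleft [ 0.02 -0.04  0.01] tool shift [-0.0003 -0.0004 -0.0005]
```

View pics/scene5.png

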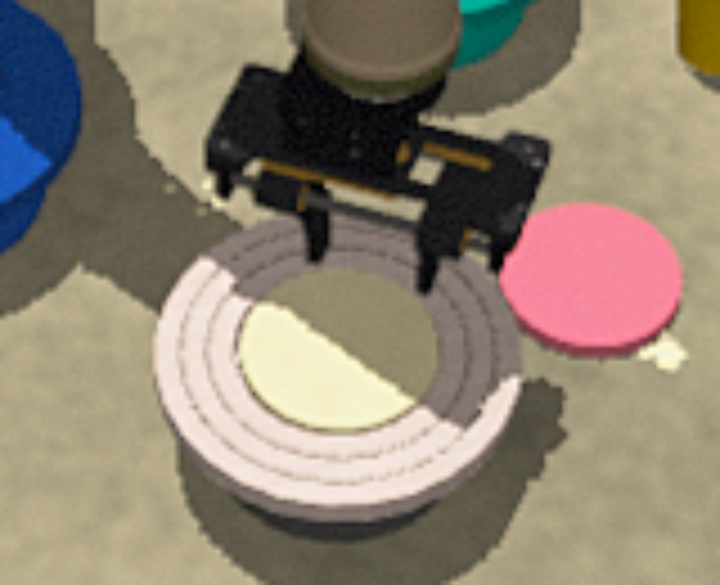

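The bat has dropped in: the ellipse is centred in the head at crop (340,350), with no visible side wall. Next I'll back off, raise the hand and move clear for a check.

Call:
arm_command(
  targets=[
    [[0, 0, 0.008, 0, 0, 0], [0, 0, 0.012, 0, 0, 0], [0, -0.01, 0.02, 0, 0, 0], [0, -0.03, 0.02, 0, 0, 0], [0, -0.03, 0, 0, 0, 0], [0, -0.03, 0, 0, 0, 0], [0, -0.03, 0, 0, 0, 0], [0.03, -0.02, 0, 0, 0, 0], [0.035, 0, 0.01, 0, 0, 0], [0.035, 0, 0.01, 0, 0, 0], [0.035, 0, 0.01, 0, 0, 0], [0.035, 0, 0.01, 0, 0, 0]],
  ],
)

```text
time: 7.95
ee_pos: [0.6254, 0.1808, 0.244]
eef_rot: [0.665, 0.24, -0.24, -0.665]
ft_force: [0.5, -1.0, 1.3]
width: 0.0605
```

Call:
arm_command(
  targets=[
    [[0.03, 0, 0.02, 0, 0, 0], [0.03, 0, 0.02, 0, 0, 0], [0.03, 0, 0.02, 0, 0, 0], [0, 0, 0, 0, 0, 0], [0, 0, 0, 0, 0, 0]],
  ],
)

```text
time: 8.37
ee_pos: [0.6543, 0.2867, 0.2434]
eef_rot: [-0.664, -0.241, 0.242, 0.665]
ft_force: [0.4, 0.1, -0.2]
width: 0.0608
```

```bash
python3 g.py .5587 -.0077 .0945;  python3 - <<'E'
from h import *
o=measure()
for n,b,h in(("top",(291,157),(291,157)),("scene",(296,248),(296,250))):
    c,pale,cb=o[n]; im=c["pixels"]; cv2.imwrite(f"pics/{n}6.png",im)
    cv2.imwrite(f"pics/z{n}6.png",cv2.resize(im[b[1]-60:b[1]+60,b[0]-75:b[0]+75],None,fx=5,fy=5,interpolation=cv2.INTER_CUBIC))
    k=biggest(cb,b)[:,0]
    for z in(.09,.104): print(n,"bat z",z,circ([ray(c,p,z) for p in k]))
    k=biggest(pale,h)[:,0]; print(n,"head",circ([ray(c,p,.09) for p in k]))
E
```

```text
t 8.3667 pos [0.6543 0.2867 0.2434] q [ 0.02  0.67 -0.88  1.11  0.5   1.57 -0.04] F [ 0.45  0.12 -0.18] w 0.06082105224440823
rotleft [-0.13  0.32 -0.02] tool shift [-0.2624  0.1486 -0.1644]
top bat z 0.09 (array([ 0.59676087, -0.05201093]), np.float64(0.058980133910403035))
top bat z 0.104 (array([ 0.59311829, -0.05136971]), np.float64(0.05837029113845295))
top head (array([ 0.60203972, -0.05711164]), np.float64(0.10677926164381071))
scene bat z 0.09 (array([ 0.59561474, -0.05244692]), np.float64(0.05614467494865521))
scene bat z 0.104 (array([ 0.6044491 , -0.05804339]), np.float64(0.05541012309547982))
scene head (array([ 0.59789264, -0.05660195]), np.float64(0.1082198638193797))
```

View pics/zscene6.png

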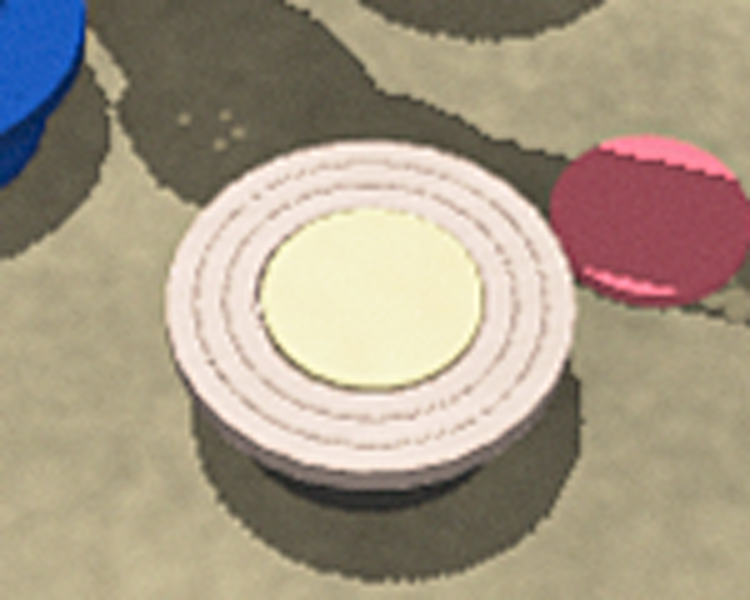

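View pics/top6.png

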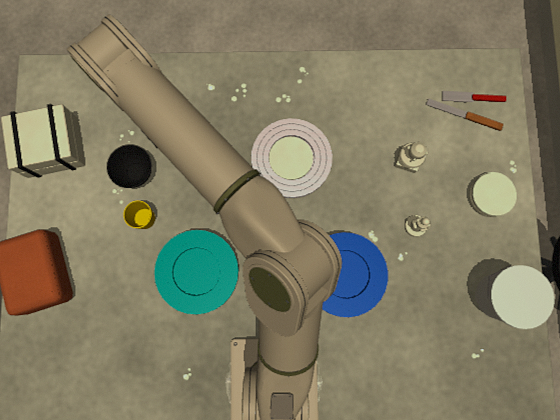

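The two views agree on the bat's centre to about 1.3 mm when its top face is taken at 90 mm, and disagree by 13 mm at 104 mm. The bat is therefore seated flush, and the hand is clear.

```bash
python3 - <<'E'
from h import *
print(readout.read_state()["time"]); print(r.close_job())
E
```

```text
8.4667
the job is handed in; nothing more can be done
None
```

The bat is in the recess, flat and flush with the head. I slid it about 48 mm there with two spread fingertips resting against its edge, without lifting it. I then backed off, raised the hand and moved it clear before handing in at 8.5 s.

**Final checks**
- **Flushness:** with the bat's top taken at 90 mm, both cameras put its centre at about (0.596, -0.052), agreeing to about 1.3 mm. Taken at the old height of 104 mm, they disagreed by about 13 mm.
- **Position:** that centre is about 3 to 4 mm from my first estimate of the recess centre. The most a seated bat can shift is 2.5 mm, and the 2 mm calibration error could account for the rest.
- **Other objects:** the bust, figurine, bowl and tub appear where they were in the first picture. I compared them by eye only and did not measure them.
- **Force:** the tool force read at the end of each move stayed within about 2 N.
- **Poorer fits:** some of the last circle fits came out small. The head fit in the top view was 106.8 mm in radius against a true 110 mm, and the bat fit in the scene view was 56 mm against 60 mm. Those centres are less certain.

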